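# Re-aim an oblique light: loosen, swing to the index, clamp

## Robot

A 7-joint arm with a two-finger parallel gripper is mounted at the origin on the work surface. World frame = base frame: x ahead of the robot, y to its left, z up, the work surface at z = 0. Lengths are in m, angles in rad, forces in N, time in s.
With the tool pointing down it reaches from about 0.425 to 0.875 m from the base axis. Payload 4.7 kg.
Tool frame: the origin (TCP) lies on the centre line of the jaws, within the pads' length; the fingertips stand ctrl.tcp_to_tips ahead of it and the grasp point (between the pads) lies 2 mm behind it (ctrl.tcp_to_tips is the distance from the TCP to the fingertips, in m); z points along the fingers, y is the line along which they close (so a half turn about z gives the same grasp; the last joint's range is limited). The gripper opens to 87 mm and grips with 3 to 60 N. Pads are 19 mm wide; open, the fingers measure 117 mm over their backs; the gripper's body (75 mm by 190 mm) begins 51 mm behind the grasp point.
Start: joints at [-1.214, 0.321, -0.07, 1.45, 0.023, 1.371, -0.057], TCP at [0.219, 0.612, 0.216] pointing down, gripper open.
Joint ranges: [-2.86, 2.86], [-0.3, 2.09], [-1.38, 1.24], [0.06, 2.45], [-1.56, 4.7], [0.09, 2.05], [-2.69, 2.69]. Speed limits (rad/s): [2.57, 2.57, 3.14, 3.14, 3.14, 3.14, 3.14].

## Interface

Orientations are given as a rotation vector (axis times angle).
In Python, from bench import ctrl, optics, close_job gives the robot as it stands.
- The arm moves only by the shell command python3 -m inch 'ROWS' [OPENING] [FORCE]. ROWS is JSON, a list of rows, each a list of 2 entries, a list of its own where there are three numbers: the shift along the tool's x, y, z in mm, then the turn, a rotation vector about the tool's x, y, z in degrees. In form: [[[x, y, z], [ax, ay, az]], ...]. A call has exactly 10 rows; each row shifts and turns the commanded pose from where the row before left it, along the tool's axes as they then stand; what a row does not reach is not made up. A row lasts 1/10 s, in which the tool goes at most 50 mm and 8.59 degrees, less where a joint would pass 70% of its speed; a pose out of reach is approached as far as the arm can. A call is refused whole if a number of a shift passes 50 or a number of a turn 8.59, either way. A call with a gripper value outside its range is refused whole. OPENING is the closure, from 0 (fully open) to 1 (shut), set as the call begins (- or left out, the last holds). The fingers move at their own pace and stop on an object; FORCE is the grip in N (left out, the last holds). Time passes only in rows, so rows that do not move let the fingers close, or fill a call up. It gives the time, the measured TCP pose, the force and the opening at its end, in the units of the state.
- ctrl.get_state(): the state, without advancing time (a new reading comes with each control period).
- optics.get_image(name): name is "side" or "top"; returns a dict with "image" (420x560x3 uint8, red, green, blue), "fx", "fy", "cx", "cy" (pixels), "R" (3x3) and "t" (3): a world point X has camera coordinates R X + t. Camera axes: x right, y down, z forward; pixel columns grow to the right and rows downward; lengths in m; the calibration is good to about 2 mm. A picture is of the moment at which its call begins. There is no depth.
- close_job(): hands the job in, once; it reports no verdict.
The state is a dict: "time": time; "joint_positions": joint angles; "qd": joint speeds; "joint_torque": joint torques, N m; "position": TCP position; "tool_rot": TCP orientation; "ft_force": force on the tool from outside, world axes, zero at the start; "torque": the same for the moment, N m; "grip_width": opening from 0.0 (shut) to 1.0 (fully open).
Only numpy, scipy, OpenCV 4.12 (cv2) and the standard library are available. Lean on these libraries where they do the work, as an engineer would, in place of code of your own. Each camera call takes 0.05 s, during which the arm holds its last target. There are 200 camera calls.

## Task

Re-aim the oblique light round the specimen: loosen the tee knob that clamps the lamp arm until the arm swings freely, swing the arm until the pointer on its tail points straight at the square index marker (not the round one), then tighten the knob again until it will turn no further. Let go and leave the dish on the stage and the other things where they are.

Things in the scene. Friction and masses are not known exactly. Their poses are not given: they have to be found in the camera images.
- pivot (a point): Vertical axis of the lamp arm, 34 mm above the bench, on the fixed stand (white base plate 360 x 320 x 18 mm, black dial disc of radius 140 mm with white ticks, its top 24 mm above the bench). A small fixed stage (black disc of radius 38 mm, top 66 mm above the bench) stands on the axis and carries the dish. Axes of the stand: its -x points to the tail side, more or less towards the robot
- head (a joint): Swing of the lamp arm about the pivot, rad, counter-clockwise from above positive; 0 = the tail points along the stand's -x; stops at -0.85 and 0.85. Clamped it holds over 1.5 N m; loosened it turns with about 0.25 N m and stays where it is left. The grey arm is 34 mm wide, its top 46 mm above the bench; the tail carries the knob and the pointer, the opposite end an upright lamp, 120 mm from the pivot and about 235 mm high
- pointer (a point): Tip of the small steel pointer, 5 mm wide, at the tail end of the arm, 146 mm from the pivot, 30 mm above the bench. Its x axis lies along the arm, from pointer to pivot; y across it; turns with the arm
- knob_grip (a point): On the axis of the black tee knob that rides on the tail, 105 mm from the pivot, 78 mm above the bench. Its grip: an upright bar 44 mm long (point x), 14 mm thick (y), from 53 to 87 mm above the bench, white line on top; round foot, radius 19 mm. Starts half tight, 0.3 to 0.9 rad short of home. Takes 0.25 to 0.35 N m to turn until the hard stop is felt (1 N m is enough); stays where left
- pad: Steel brake pad, 22 mm in diameter, hidden between arm and dial under the knob, which presses it down; do not touch. Right-hand thread: the knob loosens counter-clockwise from above. Turned fully home, to a hard stop, the pad presses with 44 N, easing evenly to 0 N over 1.9 rad of loosening; then the arm is free. Tight means over 38 N (last 0.25 rad). Knob's far stop: 4.4 rad from home
- square_mark: The index to point at: a plain steel block 24 x 24 mm, 16 mm high, fixed upright on the base plate beyond the dial, 168 to 203 mm from the pivot, on either side of the tail. Origin: centre of its underside, 18 mm above the bench. It may stand at any yaw
- round_mark: The other index, not wanted: a plain steel stud 14 mm in diameter and 16 mm high, fixed likewise on the other side of the tail. Origin: centre of its underside
- dish: Loose clear culture dish with lid, 57 mm in diameter, 15 mm high, on the stage at the pivot. Origin: centre of its underside. Leave it there
- well_plate: Loose white well plate, 86 x 128 x 19 mm, on the bench to the left. Bystander. Origin: centre of its underside
- bottle: Loose white bottle, 60 mm in diameter, 150 mm high, on the bench to the right. Bystander. Origin: centre of its underside
- slide_box: Loose grey slide box, 88 x 103 x 36 mm, on the bench to the right. Bystander. Origin: centre of its underside

How it is judged:
On the way, in this order (a step that is already met when the one before it is completed fails the run):
1. the knob has been loosened (the pad presses with less than 8 N) (contact force between pad and anything else below 8 N), for 0.1 s.
2. with the clamp loose, the arm points at the square marker (its centre within 8 mm of the arm's centre line) (contact force between pad and anything else below 15 N and y of square_mark in the frame of pointer between -0.008 and 0.008 m), for 0.1 s.
At the end, for the whole second after the job is handed in: The knob is tight (the pad presses with over 38 N), the arm is at rest and its pointer is aimed at the square marker: the marker's centre lies within 5 mm of the arm's centre line (contact force between pad and anything else above 38 N and y of square_mark in the frame of pointer between -0.005 and 0.005 m and velocity of joint head between -0.02 and 0.02 rad/s); the robot touches nothing.
It fails at once if the dish is shifted on its stage (over 10 mm) (distance of dish from where it was at the start of the episode above 0.01 m).
It fails at once if a bystander is moved (over 20 mm) (distance of any of well_plate, bottle, slide_box from where it was at the start of the episode above 0.02 m).
It also fails if it takes over 67 s, if anything falls off the work surface, if the arm or the gripper's body presses on something with over 40 N, if the wrist force passes 120 N, or if a joint passes its speed limit or range.

## Working session

There is one attempt and no reset: what is moved stays moved. The work goes in short steps, Python scripts to look and compute and a shell command to move; the robot and the scene stay as the last step left them, time stands still between calls to the robot, and variables do not carry over. Pictures are saved under pics/ and viewed, on a budget of 10 in all, crops included, one or two more only if the job needs it, and the job is handed in when it is done.

```bash
mkdir -p pics; ls; cat > h.py <<'E'
from bench import ctrl, optics, close_job
import numpy as np, cv2
def grab(n,f):
    d=optics.get_image(n); cv2.imwrite(f'pics/{f}.png',cv2.cvtColor(d['image'],cv2.COLOR_RGB2BGR)); np.savez(f'pics/{f}.npz',**d); return d
def load(f): return dict(np.load(f'pics/{f}.npz'))
def ray(d,u,v,z):
    R=np.array(d['R']);t=np.array(d['t']);c=-R.T@t
    r=R.T@np.array([(u-d['cx'])/d['fx'],(v-d['cy'])/d['fy'],1.]); return c+r*(z-c[2])/r[2]
def proj(d,X):
    p=np.array(d['R'])@np.array(X)+np.array(d['t']); return p[0]/p[2]*d['fx']+d['cx'],p[1]/p[2]*d['fy']+d['cy']
E
python3 - <<'E'
from h import *
for n in('top','side'):
    d=grab(n,n+'0'); print(n,d['fx'],(-d['R'].T@d['t']).round(3),d['R'].round(2).tolist())
s=ctrl.get_state();print(s,ctrl.tcp_to_tips)
a=load('top0')['image'];b=load('side0')['image']
E
```

```text
pics
top 392.63412347625115 [ 0.403 -0.002  1.131] [[0.01, -1.0, 0.02], [-0.99, -0.01, -0.1], [0.1, -0.02, -0.99]]
side 406.23488703872624 [-0.073 -0.561  0.647] [[0.66, -0.75, -0.01], [-0.44, -0.38, -0.82], [0.61, 0.54, -0.58]]
{'time': 0.1, 'joint_positions': array([-1.21390116,  0.32173146, -0.07009562,  1.45156994,  0.02259268,
        1.37078548, -0.0568927 ]), 'qd': array([-3.80127555e-04, -1.06010391e-03,  5.62405763e-05, -4.43292234e-03,
       -3.78309664e-04,  3.66341789e-04,  2.76063836e-04]), 'joint_torque': array([ 2.44359981e-04, -4.92571807e+01, -4.05347329e-01, -3.13395989e+01,
       -6.39188569e-02,  3.95436853e-02,  9.41457370e-05]), 'position': array([0.21834462, 0.61168899, 0.21527377]), 'tool_rot': array([-5.35724284e-01, -3.09536487e+00,  2.66143169e-03]), 'ft_force': array([-0.57309503,  0.26408179, -0.61991459]), 'torque': array([-0.00290955, -0.03123844, -0.02171814]), 'grip_width': 1.0002974417143917} 0.017
```

View pics/top0.png

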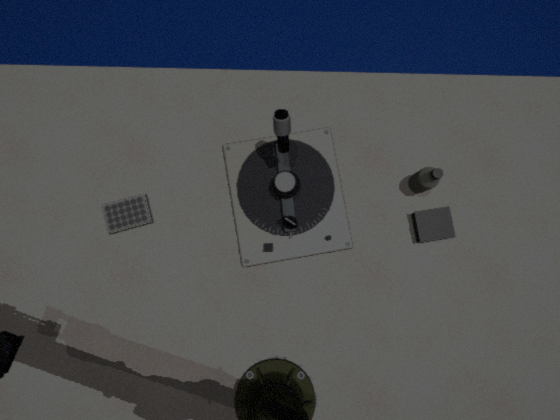

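View pics/side0.png

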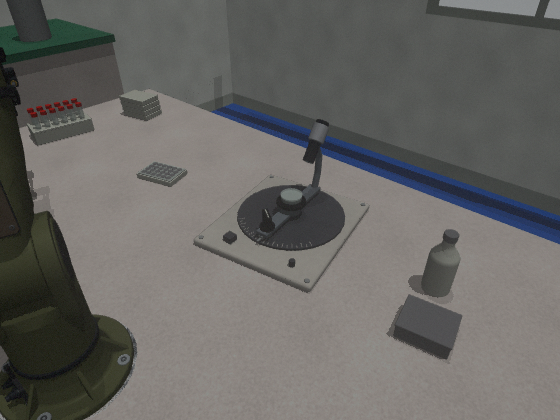

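The top view shows the square mark at about (268,247), the round mark at (328,238), the knob at (290,222), and the dial centre at about (286,187). I'll enlarge that area.

```bash
python3 - <<'E'
from h import *
d=load('top0');im=d['image']
c=cv2.convertScaleAbs(im[130:270,215:360],alpha=1.8)
cv2.imwrite('pics/c1.png',cv2.cvtColor(cv2.resize(c,None,fx=5,fy=4.2857/4.2857*4.28,interpolation=cv2.INTER_CUBIC),cv2.COLOR_RGB2BGR)) if 0 else cv2.imwrite('pics/c1.png',cv2.cvtColor(cv2.resize(c,None,fx=4.28,fy=4.28,interpolation=cv2.INTER_CUBIC),cv2.COLOR_RGB2BGR))
g=cv2.cvtColor(im,cv2.COLOR_RGB2GRAY)
# dial: dark blob -> ellipse of convex hull; marks: dark blobs on plate
m=(g<75).astype(np.uint8); m[:130]=0;m[270:]=0;m[:,:215]=0;m[:,360:]=0
n,l,s,ce=cv2.connectedComponentsWithStats(m)
for i in range(1,n):
    if s[i,4]>8: print(s[i],ce[i].round(2))
for nm,u,v,z in(('sq',268,247,.034),('rd',328,238,.034),('knob',290,222,.087),('dial',286,187,.024)):print(nm,ray(d,u,v,z).round(4))
E
```

```text
[ 236  130   99  109 7374] [284.86 185.95]
[222 146  21 120 200] [231.55 204.28]
[324 235   7   6  31] [327.39 237.52]
[262 243  11   9  91] [267.43 247.12]
[343 248   9   2   9] [347.   248.56]
[252 264   9   2   9] [256.   264.56]
sq [0.4191 0.0242 0.034 ]
rd [ 0.4461 -0.143   0.034 ]
knob [ 0.4854 -0.0346  0.087 ]
dial [ 0.5904 -0.0242  0.024 ]
```

View pics/c1.png

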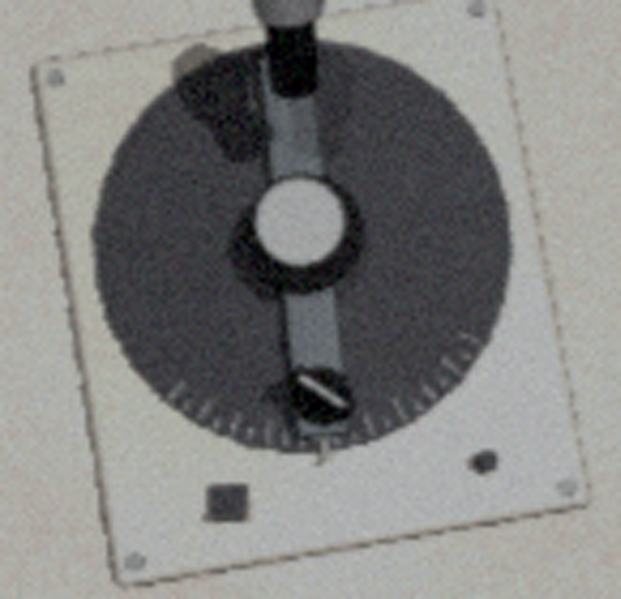

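The crop shows the dial spanning columns 93–512 and rows 40–452. The square mark is at (228,502), and the tee line runs from (300,376) to (347,407). The pointer tip is at (321,463).

```bash
python3 - <<'E'
from h import *
d=load('top0')
P=lambda x,y,z: ray(d,x/4.28+215-.38,y/4.28+130-.38,z)[:2]
l,r,b,t=P(93,240,.024),P(512,240,.024),P(302,452,.024),P(302,40,.024)
print(l,r,b,t)
# circle from four
A=np.array([l,r,b,t]); 
s=np.linalg.lstsq(np.c_[2*A,np.ones(4)],(A**2).sum(1),rcond=None)[0];pv=s[:2];print('dial',pv,np.sqrt(s[2]+pv@pv))
print('dish',P(301,221,.081))
k1,k2=P(300,376,.087),P(347,407,.087);k=(k1+k2)/2
print('knob',k,np.linalg.norm(k-pv),'bar dir deg',np.degrees(np.arctan2(*(k2-k1)[::-1])),np.linalg.norm(k2-k1))
pt=P(321,463,.030);print('tip',pt,np.linalg.norm(pt-pv))
ang=lambda p:np.degrees(np.arctan2(*(pv-p)[::-1]))
sq=P(227.5,502,.034);print('sq',sq,np.linalg.norm(sq-pv))
print('arm yaw (tail->pivot) knob,tip,sq',ang(k),ang(pt),ang(sq))
# side check
e=load('side0')
for X in([*pv,.024],[*k,.087],[*sq,.034],[*pt,.03]):print(np.round(proj(e,X),1))
E
```

```text
[0.59199886 0.11724598] [ 0.59621468 -0.16223428] [ 0.45282796 -0.02341654] [ 0.73087662 -0.02020509]
dial [ 0.59186657 -0.02252981] 0.1394052128931589
dish [ 0.59642832 -0.01998487]
knob [ 0.48783414 -0.03514502] 0.10479451348282529 bar dir deg -122.77197309369521 0.035083255829771696
tip [ 0.44552083 -0.03581561] 0.14694756454683505
sq [0.41932991 0.02480136] 0.17891097746965945
arm yaw (tail->pivot) knob,tip,sq 6.914058641783312 5.187301320457776 -15.340306891391945
[291.8 213.2]
[268.  213.4]
[230.6 234.4]
[256.6 241. ]
```

```bash
cat >> h.py <<'E'
from scipy.spatial.transform import Rotation as Ro
def st():
    s=ctrl.get_state();R=Ro.from_rotvec(s['tool_rot']).as_matrix()
    return s,s['position'],R
def yaw(R): return np.degrees(np.arctan2(R[1,1],R[0,1]))
def plan(xyz,yw,n):
    """constant row: shift mm, turn about tool z deg, to reach xyz with tool y at yaw yw"""
    s,p,R=st(); dy=yw-yaw(R); a=-dy/n
    M=sum(R@Ro.from_euler('z',a*i,degrees=True).as_matrix() for i in range(n))
    return (np.linalg.solve(M,np.array(xyz)-p)*1000).round(1),round(a,3),'tilt',R[:,2].round(4)
E
python3 - <<'E'
from h import *
s,p,R=st();print(yaw(R)); print(plan([.488,-.0345,.2],-32.8,20))
E
```

```text
70.36182398706282
(array([-40.2,   0.9,   0.8]), np.float64(5.158), 'tilt', array([-5.0e-04, -1.6e-03, -1.0e+00]))
```

```bash
python3 -m inch '[[[-40.2,0.9,0.8],[0,0,5.16]],[[-40.2,0.9,0.8],[0,0,5.16]],[[-40.2,0.9,0.8],[0,0,5.16]],[[-40.2,0.9,0.8],[0,0,5.16]],[[-40.2,0.9,0.8],[0,0,5.16]],[[-40.2,0.9,0.8],[0,0,5.16]],[[-40.2,0.9,0.8],[0,0,5.16]],[[-40.2,0.9,0.8],[0,0,5.16]],[[-40.2,0.9,0.8],[0,0,5.16]],[[-40.2,0.9,0.8],[0,0,5.16]]]' 0.3
python3 -m inch '[[[-40.2,0.9,0.8],[0,0,5.16]],[[-40.2,0.9,0.8],[0,0,5.16]],[[-40.2,0.9,0.8],[0,0,5.16]],[[-40.2,0.9,0.8],[0,0,5.16]],[[-40.2,0.9,0.8],[0,0,5.16]],[[-40.2,0.9,0.8],[0,0,5.16]],[[-40.2,0.9,0.8],[0,0,5.16]],[[-40.2,0.9,0.8],[0,0,5.16]],[[-40.2,0.9,0.8],[0,0,5.16]],[[-40.2,0.9,0.8],[0,0,5.16]]]'
python3 - <<'E'
from h import *
s,p,R=st();print(p,yaw(R),R[:,2].round(3),s['joint_positions'].round(2),s['grip_width']); print(plan([.488,-.0345,.1],-32.8,10));grab('side','side1')
E
```

```text
time: 1.1
position: [0.5101, 0.3525, 0.2076]
tool_rot: [1.835, 2.55, -0.001]
ft_force: [1.6, -0.5, 0.6]
grip_width: 0.7
time: 2.1
position: [0.487, -0.0357, 0.1999]
tool_rot: [2.762, 1.497, -0.001]
ft_force: [0.3, -1.4, 0.2]
grip_width: 0.696
[ 0.48698034 -0.03574597  0.19987239] -33.082552899437246 [-0. -0. -1.] [-0.54 -0.03  0.55  1.88  0.02  1.29 -0.57] 0.6963560519713748
(array([ 0.2,  0. , 10. ]), np.float64(-0.028), 'tilt', array([-3.e-04, -2.e-04, -1.e+00]))
```

```bash
python3 -m inch '[[[0.2,0,14],[0,0,0]],[[0.2,0,14],[0,0,0]],[[0.2,0,14],[0,0,0]],[[0.2,0,14],[0,0,0]],[[0.2,0,14],[0,0,0]],[[0.2,0,14],[0,0,0]],[[0,0,14],[0,0,0]],[[0,0,14],[0,0,0]],[[0,0,12],[0,0,0]],[[0,0,0],[0,0,0]]]'
python3 - <<'E'
from h import *
d=grab('side','side2');c=d['image'][130:290,180:380]
cv2.imwrite('pics/c2.png',cv2.cvtColor(cv2.resize(cv2.convertScaleAbs(c,alpha=1.8),None,fx=3.7,fy=3.7,interpolation=cv2.INTER_CUBIC),cv2.COLOR_RGB2BGR))
E
```

```text
time: 3.15
position: [0.487, -0.0331, 0.0743]
tool_rot: [-2.758, -1.502, 0.005]
ft_force: [-0.6, -0.5, -1.1]
grip_width: 0.7
```

View pics/c2.png

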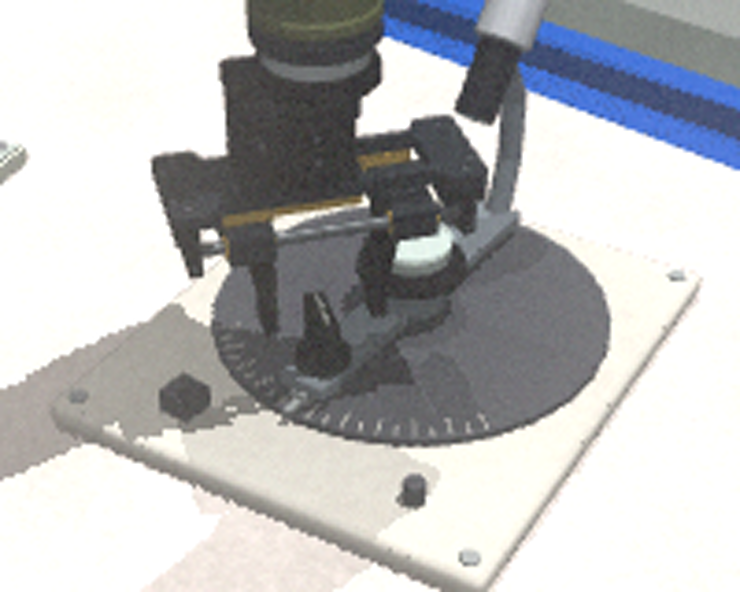

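The fingertips, at about (268,330) and (375,310), straddle the bar at about (318,310), so I'm closing the gripper.

```bash
python3 -m inch '[[[0,0,0],[0,0,0]],[[0,0,0],[0,0,0]],[[0,0,0],[0,0,0]],[[0,0,0],[0,0,0]],[[0,0,0],[0,0,0]],[[0,0,0],[0,0,0]],[[0,0,0],[0,0,0]],[[0,0,0],[0,0,0]],[[0,0,0],[0,0,0]],[[0,0,0],[0,0,0]]]' 1 50
python3 - <<'E'
from h import *
s,p,R=st();print(p,yaw(R),s['torque'],s['ft_force'],s['grip_width']*87)
E
```

```text
time: 4.2
position: [0.4876, -0.0324, 0.0762]
tool_rot: [-2.757, -1.503, 0.002]
ft_force: [-4.6, 1.8, 5.3]
grip_width: 0.145
[ 0.48757014 -0.03240656  0.07622595] -32.82171866413196 [ 0.46641594  1.23211696 -0.03530096] [-4.60513126  1.80281407  5.34984794] 12.6578331148769
```

```bash
python3 -m inch '[[[0,0,0],[0,0,-6]],[[0,0,0],[0,0,-6]],[[0,0,0],[0,0,-6]],[[0,0,0],[0,0,-6]],[[0,0,0],[0,0,-6]],[[0,0,0],[0,0,-6]],[[0,0,0],[0,0,-6]],[[0,0,0],[0,0,-6]],[[0,0,0],[0,0,-6]],[[0,0,0],[0,0,-6]]]'
python3 - <<'E'
from h import *
s,p,R=st();print(p,yaw(R),s['torque'],s['ft_force'],s['grip_width']*87)
E
```

```text
time: 5.2
position: [0.4868, -0.0343, 0.0762]
tool_rot: [-1.633, -2.681, 0.004]
ft_force: [-6.6, -2.5, 8.2]
grip_width: 0.151
[ 0.48677546 -0.0343266   0.07618321] 27.298998665777212 [-0.48922286  1.71230622 -0.34650719] [-6.56495268 -2.47543345  8.16635806] 13.103982075716294
```

```bash
python3 -m inch '[[[0,0,0],[0,0,-6]],[[0,0,0],[0,0,-6]],[[0,0,0],[0,0,-6]],[[0,0,0],[0,0,-6]],[[0,0,0],[0,0,-6]],[[0,0,0],[0,0,-6]],[[0,0,0],[0,0,-6]],[[0,0,0],[0,0,-6]],[[0,0,0],[0,0,-6]],[[0,0,0],[0,0,0]]]'
python3 - <<'E'
from h import *
s,p,R=st();print(p,yaw(R),s['torque'],s['ft_force'],s['grip_width']*87,s['joint_positions'][6])
pv=np.array([.592,-.0225]);k=p[:2]-pv;print('r',np.linalg.norm(k))
# swing: clockwise 21.5
a=np.radians(-15.3);K=pv-.105*np.array([np.cos(a),np.sin(a)]);print(K)
now=np.degrees(np.arctan2(*(-k)[::-1]));print('arm yaw',now)
print(plan([*K,p[2]],yaw(R)+(-15.3-now),10))
E
```

```text
time: 6.2
position: [0.4862, -0.0354, 0.0762]
tool_rot: [-0.242, -3.128, 0.004]
ft_force: [-8.7, -2.7, 9.0]
grip_width: 0.147
[ 0.48624167 -0.03544222  0.07618266] 81.1590508353731 [-0.76488173  1.96410642 -0.17813635] [-8.65614838 -2.68769393  8.97860406] 12.756211013485055 1.478004108189528
r 0.10654729030238753
[0.49072147 0.00520667]
arm yaw 6.97690358198918
(array([ 0.9,  4. , -0. ]), np.float64(2.228), 'tilt', array([-0.0046, -0.0022, -1.    ]))
```

```bash
python3 -m inch '[[[0.9,4,0],[0,0,2.23]],[[0.9,4,0],[0,0,2.23]],[[0.9,4,0],[0,0,2.23]],[[0.9,4,0],[0,0,2.23]],[[0.9,4,0],[0,0,2.23]],[[0.9,4,0],[0,0,2.23]],[[0.9,4,0],[0,0,2.23]],[[0.9,4,0],[0,0,2.23]],[[0.9,4,0],[0,0,2.23]],[[0.9,4,0],[0,0,2.23]]]'
python3 -m inch '[[[0,0,0],[0,0,0]],[[0,0,0],[0,0,0]],[[0,0,0],[0,0,0]],[[0,0,0],[0,0,0]],[[0,0,0],[0,0,0]],[[0,0,0],[0,0,0]],[[0,0,0],[0,0,0]],[[0,0,0],[0,0,0]],[[0,0,0],[0,0,0]],[[0,0,0],[0,0,0]]]'
python3 - <<'E'
from h import *
s,p,R=st();print(p,yaw(R),s['torque'],s['ft_force'],s['grip_width']*87)
d=grab('side','side3');t=grab('top','top3')
f=lambda c,h,k:cv2.resize(cv2.convertScaleAbs(c,alpha=1.8),(k,h),interpolation=cv2.INTER_CUBIC)
im=np.vstack([f(d['image'][190:270,190:310],400,600),f(t['image'][205:265,245:335],200*2-200,300).repeat(2,1)[:,:600] if 0 else f(t['image'][225:265,240:360],200,600)])
cv2.imwrite('pics/c3.png',cv2.cvtColor(im,cv2.COLOR_RGB2BGR))
E
```

```text
time: 7.2
position: [0.4889, 0.0062, 0.0761]
tool_rot: [-0.846, -3.017, 0.005]
ft_force: [-12.8, -1.4, 14.2]
grip_width: 0.144
time: 8.2
position: [0.4892, 0.0072, 0.0761]
tool_rot: [-0.843, -3.018, 0.003]
ft_force: [-12.9, -0.4, 14.1]
grip_width: 0.152
[0.48919364 0.00722057 0.07612558] 58.79150906599767 [ 0.05358544  2.93947925 -0.25548537] [-12.94085511  -0.38080908  14.08495475] 13.228314649454118
```

View pics/c3.png

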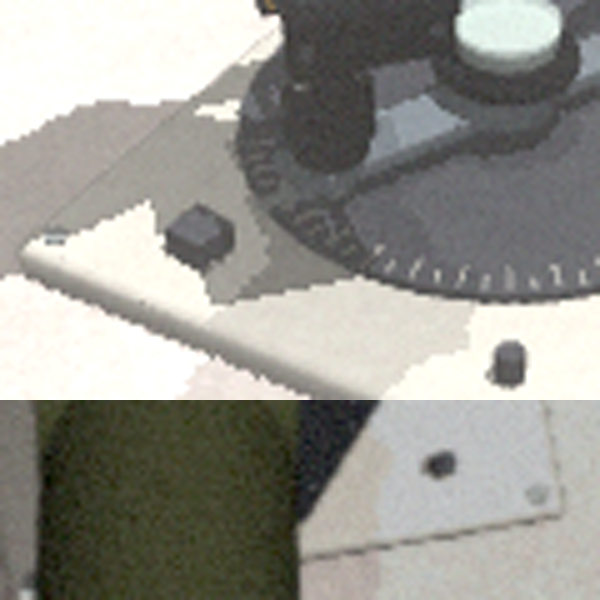

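```bash
python3 -m inch '[[[0,0,0],[0,0,0]],[[0,0,0],[0,0,0]],[[0,0,0],[0,0,0]],[[0,0,0],[0,0,0]],[[0,0,-5],[0,0,0]],[[0,0,-15],[0,0,0]],[[0,0,-25],[0,0,0]],[[0,0,-25],[0,0,0]],[[0,0,-25],[0,0,0]],[[0,0,-25],[0,0,0]]]' 0.3
python3 -m inch '[[[15.5,25.7,0],[0,0,0]],[[15.5,25.7,0],[0,0,0]],[[15.5,25.7,0],[0,0,0]],[[15.5,25.7,0],[0,0,0]],[[15.5,25.7,0],[0,0,0]],[[15.5,25.7,0],[0,0,0]],[[15.5,25.7,0],[0,0,0]],[[15.5,25.7,0],[0,0,0]],[[15.5,25.7,0],[0,0,0]],[[15.5,25.7,0],[0,0,0]]]'
python3 - <<'E'
from h import *
t=grab('top','top4');d=grab('side','side4')
c=t['image'][130:270,215:360]
cv2.imwrite('pics/c4.png',cv2.cvtColor(cv2.resize(cv2.convertScaleAbs(c,alpha=2),None,fx=4.28,fy=4.28,interpolation=cv2.INTER_CUBIC),cv2.COLOR_RGB2BGR))
E
```

```text
time: 9.3
position: [0.493, 0.0074, 0.1977]
tool_rot: [0.843, 3.025, 0.001]
ft_force: [0.2, 1.3, -0.8]
grip_width: 0.694
time: 10.3
position: [0.4932, 0.309, 0.1967]
tool_rot: [0.843, 3.026, 0.001]
ft_force: [-0.6, 0.9, 0.6]
grip_width: 0.7
```

View pics/c4.png

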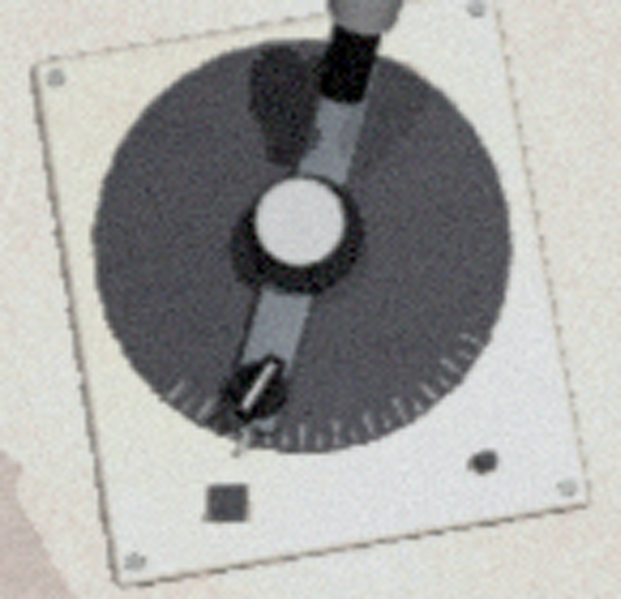

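The arm's tail now points close to the square: the tip is at about (240,452), the square centre at (228,502), and the knob at (260,385). Next I'll measure the residual angle from the arm's edges.

```bash
python3 - <<'E'
from h import *
d=load('top4');g=cv2.cvtColor(d['image'],cv2.COLOR_RGB2GRAY).astype(float)
g=cv2.resize(g[130:270,215:360],None,fx=4.28,fy=4.28,interpolation=cv2.INTER_CUBIC)
P=lambda x,y,z: ray(d,x/4.28+215-.38,y/4.28+130-.38,z)[:2]
mids=[]
for y in [112,122,132,145,155,300,310,320,330,340]:
    c=302-(y-246)*.31; x0=int(c)-45;row=cv2.blur(g[y-4:y+5],(5,9))[4,x0:x0+90]
    xs=np.where(row>(row.max()+np.percentile(row,15))/2)[0]; print(y,xs[0]+x0,xs[-1]+x0,end='; ')
    mids.append(P((xs[0]+xs[-1])/2+x0,y,.046))
print()
m=np.array(mids)
a=m[5:];b=m[:5]
pv=(P(93,240,.024)+P(512,240,.024))/2; pv=np.array([.5919,-.0225])
sq=P(227.5,502,.034);tip=P(240,452,.03);k=P(260.5,385,.087)
yw=lambda v:np.degrees(np.arctan2(v[1],v[0]))
print('arm front half->',yw(b.mean(0)-a.mean(0)),'mid a->pv',yw(pv-a.mean(0)))
v=cv2.fitLine(m.astype(np.float32),cv2.DIST_HUBER,0,.01,.01).ravel();n=np.array([-v[1],v[0]])
print('line',yw(v[:2]),'pv off',n@(pv-v[2:]),'sq off',n@(sq-v[2:]),'tip off',n@(tip-v[2:]),'knob',n@(k-v[2:]))
print('tip->pv',yw(pv-tip),'sq->pv',yw(pv-sq),'sq->tip',yw(tip-sq),'knob->pv',yw(pv-k),'r',np.linalg.norm(pv-tip),np.linalg.norm(pv-k),k)
E
```

```text
112 318 364; 122 316 363; 132 320 359; 145 316 355; 155 307 352; 300 261 309; 310 258 307; 320 256 304; 330 253 301; 340 250 297; 
arm front half-> -16.213239216608873 mid a->pv -15.458784936229806
line -16.162811 pv off 0.0007515619444480212 sq off -0.0018546339581493377 tip off 9.04307899277225e-06 knob -0.001637895172287603
tip->pv -15.870188097274617 sq->pv -15.328269978303291 sq->tip -12.981742115883117 knob->pv -14.846279617824187 r 0.14538517873346002 0.10399874162142321 [0.49137308 0.00414724]
```

```bash
python3 - <<'E'
from h import *
s,p,R=st();print(p,yaw(R),R[:,2].round(4),plan([.4907,.0054,p[2]],58.8,10))
E
```

```text
[0.49151138 0.31323051 0.19615906] 59.25926921313178 [-3.0e-04  2.5e-03 -1.0e+00] (array([-15.8, -26.4,  -0.1]), np.float64(0.046), 'tilt', array([-3.0e-04,  2.5e-03, -1.0e+00]))
```

```bash
python3 -m inch '[[[-15.8,-26.4,0],[0,0,0]],[[-15.8,-26.4,0],[0,0,0]],[[-15.8,-26.4,0],[0,0,0]],[[-15.8,-26.4,0],[0,0,0]],[[-15.8,-26.4,0],[0,0,0]],[[-15.8,-26.4,0],[0,0,0]],[[-15.8,-26.4,0],[0,0,0]],[[-15.8,-26.4,0],[0,0,0]],[[-15.8,-26.4,0],[0,0,0]],[[-15.8,-26.4,0],[0,0,0]]]'
python3 -m inch '[[[0,0,10],[0,0,0]],[[0,0,10],[0,0,0]],[[0,0,10],[0,0,0]],[[0,0,10],[0,0,0]],[[0,0,10],[0,0,0]],[[0,0,10],[0,0,0]],[[0,0,10],[0,0,0]],[[0,0,10],[0,0,0]],[[0,0,0],[0,0,0]],[[0,0,0],[0,0,0]]]'
python3 - <<'E'
from h import *
s,p,R=st();print(p,yaw(R),R[:,2].round(4),plan([.4907,.0054,.075],58.8,5))
E
```

```text
time: 11.4
position: [0.4916, -0.002, 0.1967]
tool_rot: [0.844, 3.025, 0.001]
ft_force: [-0.2, -0.8, -0.5]
grip_width: 0.695
time: 12.4
position: [0.4918, -0.0001, 0.1161]
tool_rot: [-0.843, -3.026, 0.0]
ft_force: [1.0, -0.6, 0.8]
grip_width: 0.699
[ 4.91765264e-01 -6.89044157e-05  1.16127065e-01] 58.85751900712039 [-2.e-04 -1.e-04 -1.e+00] (array([0.7, 0.8, 8.2]), np.float64(0.012), 'tilt', array([-2.e-04, -1.e-04, -1.e+00]))
```

```bash
python3 -m inch '[[[0.7,0.8,8.2],[0,0,0]],[[0.7,0.8,8.2],[0,0,0]],[[0.7,0.8,8.2],[0,0,0]],[[0.7,0.8,8.2],[0,0,0]],[[0.7,0.8,8.2],[0,0,0]],[[0,0,0],[0,0,0]],[[0,0,0],[0,0,0]],[[0,0,0],[0,0,0]],[[0,0,0],[0,0,0]],[[0,0,0],[0,0,0]]]'
python3 - <<'E'
from h import *
s,p,R=st();print(p,yaw(R))
E
python3 -m inch '[[[0,0,0],[0,0,0]],[[0,0,0],[0,0,0]],[[0,0,0],[0,0,0]],[[0,0,0],[0,0,0]],[[0,0,0],[0,0,0]],[[0,0,0],[0,0,0]],[[0,0,0],[0,0,0]],[[0,0,0],[0,0,0]],[[0,0,0],[0,0,0]],[[0,0,0],[0,0,0]]]' 1 50
python3 - <<'E'
from h import *
s,p,R=st();print(p,yaw(R),s['torque'],s['ft_force'])
v=np.array([.5919,-.0225])-p[:2];print(np.degrees(np.arctan2(v[1],v[0])),np.linalg.norm(v))
E
```

```text
time: 13.4
position: [0.4911, 0.0052, 0.0756]
tool_rot: [0.843, 3.026, 0.001]
ft_force: [-0.6, -0.4, -0.1]
grip_width: 0.7
[0.49114636 0.00519414 0.07561541] 58.85198152421177
time: 14.4
position: [0.491, 0.0053, 0.0753]
tool_rot: [0.843, 3.026, 0.0]
ft_force: [0.6, 0.5, -0.7]
grip_width: 0.149
[0.49103548 0.00532206 0.07529673] 58.85438211725148 [ 0.09895924 -0.20899587 -0.10459451] [ 0.58149865  0.53352131 -0.74345188]
-15.420768373488231 0.10463134800763259
```

```bash
for i in 1 2; do python3 -m inch '[[[0,0,0],[0,0,6]],[[0,0,0],[0,0,6]],[[0,0,0],[0,0,6]],[[0,0,0],[0,0,6]],[[0,0,0],[0,0,6]],[[0,0,0],[0,0,6]],[[0,0,0],[0,0,6]],[[0,0,0],[0,0,6]],[[0,0,0],[0,0,6]],[[0,0,0],[0,0,6]]]'; done
python3 - <<'E'
from h import *
s,p,R=st();print(p,yaw(R),s['torque'],s['ft_force'],s['joint_positions'][6])
v=np.array([.5919,-.0225])-p[:2];print(np.degrees(np.arctan2(v[1],v[0])),np.linalg.norm(v))
E
python3 -m inch '[[[0,0,0],[0,0,1.5]],[[0,0,0],[0,0,1.5]],[[0,0,0],[0,0,1.5]],[[0,0,0],[0,0,1.5]],[[0,0,0],[0,0,1.5]],[[0,0,0],[0,0,1.5]],[[0,0,0],[0,0,1.5]],[[0,0,0],[0,0,1.5]],[[0,0,0],[0,0,1.5]],[[0,0,0],[0,0,1.5]]]'
python3 - <<'E'
from h import *
s,p,R=st();print(p,yaw(R),s['torque'],s['ft_force'])
E
```

```text
time: 15.4
position: [0.4901, 0.0059, 0.0753]
tool_rot: [-2.245, -2.196, 0.001]
ft_force: [-2.0, 1.7, 2.4]
grip_width: 0.148
time: 16.4
position: [0.4888, 0.0067, 0.0752]
tool_rot: [-3.041, -0.779, 0.006]
ft_force: [-5.9, 3.3, 6.4]
grip_width: 0.146
[0.48876536 0.0066527  0.07524358] -61.247053418340045 [0.58455153 1.39514436 0.44699927] [-5.86351437  3.33155287  6.4382264 ] -1.0713062531119846
-15.783814239962409 0.10717571279121423
time: 17.4
position: [0.4886, 0.007, 0.0753]
tool_rot: [-3.116, -0.381, 0.007]
ft_force: [-5.2, 3.7, 7.0]
grip_width: 0.146
[0.48861662 0.00703935 0.07526531] -76.06224175181656 [0.78372996 1.49086185 0.35684984] [-5.1592534   3.73307564  6.97333145]
```

```bash
for i in 1 2; do python3 -m inch '[[[0,0,0],[0,0,1]],[[0,0,0],[0,0,1]],[[0,0,0],[0,0,1]],[[0,0,0],[0,0,1]],[[0,0,0],[0,0,1]],[[0,0,0],[0,0,1]],[[0,0,0],[0,0,1]],[[0,0,0],[0,0,1]],[[0,0,0],[0,0,1]],[[0,0,0],[0,0,1]]]'>/dev/null
python3 - <<'E'
from h import *
s,p,R=st();print(p,yaw(R),s['torque'],s['ft_force'])
E
done
```

```text
[0.48857197 0.00729389 0.0752629 ] -86.03413885893512 [0.91795355 1.58700355 0.32353844] [-5.75529436  3.84559843  6.58453767]
[0.48857029 0.0075565  0.07526768] -96.02552344537506 [1.08779941 1.55193736 0.34909152] [-6.63097331  4.82947024  6.34543619]
```

```bash
for i in 1 ; do python3 -m inch '[[[0,0,0],[0,0,1]],[[0,0,0],[0,0,1]],[[0,0,0],[0,0,1]],[[0,0,0],[0,0,1]],[[0,0,0],[0,0,1]],[[0,0,0],[0,0,1]],[[0,0,0],[0,0,1]],[[0,0,0],[0,0,1]],[[0,0,0],[0,0,1]],[[0,0,0],[0,0,1]]]'>/dev/null
python3 - <<'E'
from h import *
s,p,R=st();print(p,yaw(R),s['torque'],s['ft_force'])
E
done
```

```text
[0.48861211 0.00781025 0.07528462] -106.01611444637595 [1.14095077 1.55242613 0.35995232] [-7.31082077  5.12639979  6.32871953]
```

```bash
for i in 1 ; do python3 -m inch '[[[0,0,0],[0,0,1]],[[0,0,0],[0,0,1]],[[0,0,0],[0,0,1]],[[0,0,0],[0,0,1]],[[0,0,0],[0,0,1]],[[0,0,0],[0,0,1]],[[0,0,0],[0,0,1]],[[0,0,0],[0,0,1]],[[0,0,0],[0,0,1]],[[0,0,0],[0,0,1]]]'>/dev/null
python3 - <<'E'
from h import *
s,p,R=st();print(p,yaw(R),s['torque'],s['ft_force'],s['joint_positions'][6])
d=grab('side','side5');c=d['image'][170:260,190:320]
cv2.imwrite('pics/c5.png',cv2.cvtColor(cv2.resize(cv2.convertScaleAbs(c,alpha=2),None,fx=5,fy=5,interpolation=cv2.INTER_CUBIC),cv2.COLOR_RGB2BGR))
E
done
```

```text
[0.48944105 0.00780423 0.07529244] -115.88605912028505 [1.08471596 1.00414691 0.99878098] [-3.2346684   4.86453471  4.04222721] -2.0172622705217966
```

View pics/c5.png

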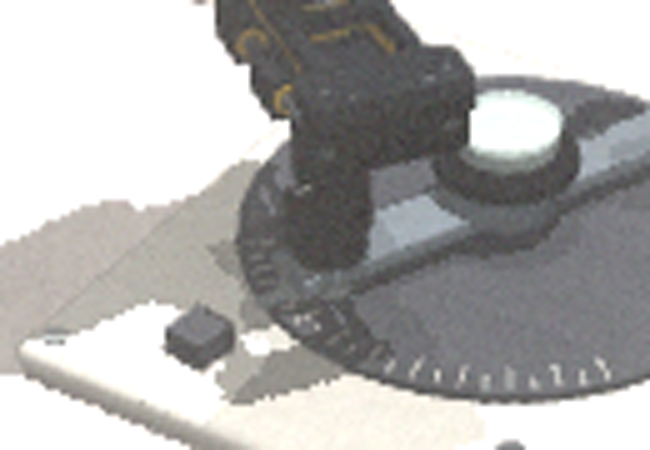

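The torque has jumped to 1.0 N m, so the knob is at its hard stop. I'm releasing and checking the aim.

```bash
python3 -m inch '[[[0,0,0],[0,0,0]],[[0,0,0],[0,0,0]],[[0,0,0],[0,0,0]],[[0,0,0],[0,0,0]],[[0,0,-5],[0,0,0]],[[0,0,-15],[0,0,0]],[[0,0,-25],[0,0,0]],[[0,0,-25],[0,0,0]],[[0,0,-25],[0,0,0]],[[0,0,-25],[0,0,0]]]' 0.3
python3 -m inch '[[[-13.1,-27,0],[0,0,0]],[[-13.1,-27,0],[0,0,0]],[[-13.1,-27,0],[0,0,0]],[[-13.1,-27,0],[0,0,0]],[[-13.1,-27,0],[0,0,0]],[[-13.1,-27,0],[0,0,0]],[[-13.1,-27,0],[0,0,0]],[[-13.1,-27,0],[0,0,0]],[[-13.1,-27,0],[0,0,0]],[[-13.1,-27,0],[0,0,0]]]'
cat > m.py <<'E'
from h import *
import sys
def meas(f):
    d=load(f);g=cv2.cvtColor(d['image'],cv2.COLOR_RGB2GRAY).astype(float)
    g=cv2.resize(g[130:270,215:360],None,fx=4.28,fy=4.28,interpolation=cv2.INTER_CUBIC)
    P=lambda x,y,z: ray(d,x/4.28+215-.38,y/4.28+130-.38,z)[:2]
    m=[]
    for y in [112,117,122,127,155,160,300,305,310,315,320,325,330,335,340]:
        x0=int(302-(y-246)*.31)-45;row=cv2.blur(g[y-4:y+5],(5,9))[4,x0:x0+90]
        xs=np.where(row>(row.max()+np.percentile(row,15))/2)[0];m.append(P((xs[0]+xs[-1])/2+x0,y,.046))
    m=np.array(m);pv=np.array([.5919,-.0225]);sq=P(227.5,502,.034)
    v=cv2.fitLine(m.astype(np.float32),cv2.DIST_HUBER,0,.01,.01).ravel();n=np.array([-v[1],v[0]])
    yw=lambda v:np.degrees(np.arctan2(v[1],v[0]))
    print(f,'line yaw',yw(v[:2]),'tail mid->pv',yw(pv-m[6:].mean(0)),'sq->pv',yw(pv-sq),'sq off mm',1e3*n@(sq-v[2:]),'pv off mm',1e3*n@(pv-v[2:]))
    return P
E
python3 - <<'E'
from m import *
t=grab('top','top6');meas('top4');meas('top6')
c=t['image'][130:270,215:360]
cv2.imwrite('pics/c6.png',cv2.cvtColor(cv2.resize(cv2.convertScaleAbs(c,alpha=2),None,fx=4.28,fy=4.28,interpolation=cv2.INTER_CUBIC),cv2.COLOR_RGB2BGR))
E
```

```text
time: 22.45
position: [0.4909, 0.0048, 0.1967]
tool_rot: [-3.06, 0.711, -0.001]
ft_force: [-0.3, -0.6, 0.7]
grip_width: 0.696
time: 23.45
position: [0.4924, 0.3062, 0.1956]
tool_rot: [-3.06, 0.711, -0.001]
ft_force: [0.5, -0.7, 0.7]
grip_width: 0.7
top4 line yaw -15.764492 tail mid->pv -15.416624233896707 sq->pv -15.328269978303291 sq off mm -0.9336547474026046 pv off mm 0.4286624118017343
top6 line yaw -16.450983 tail mid->pv -15.907640021426518 sq->pv -15.328269978303291 sq off mm -2.8850377125886943 pv off mm 0.6209819705854904
```

View pics/c6.png

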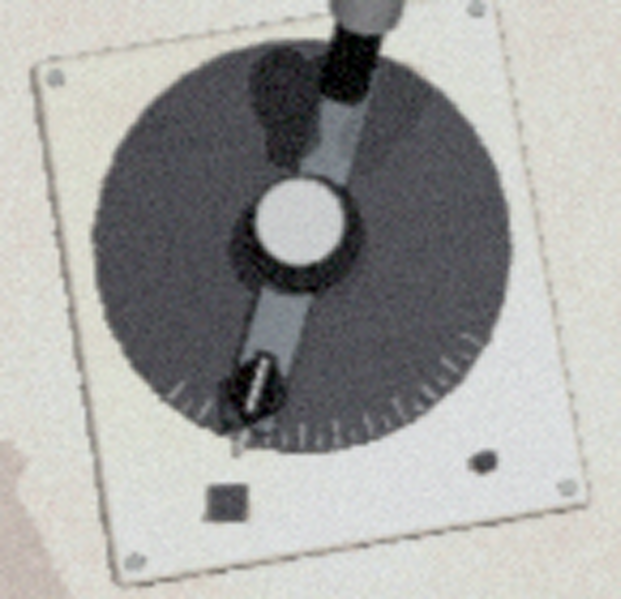

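The pointer is slightly past the square: about 3 mm by the edge fit, and up to about 4 mm if the square's left shadow biased its centre. That's too close to 5 mm, so I'll check the square's profile and correct it.

```bash
python3 - <<'E'
from m import *
for f in('top0','top6'):
    d=load(f);g=cv2.cvtColor(d['image'],cv2.COLOR_RGB2GRAY)
    print(g[241:254,258:278]); 
d=load('top6');g=cv2.cvtColor(d['image'],cv2.COLOR_RGB2GRAY);print(g[228:240,264:282])
E
```

```text
[[ 96  97  97  95  98  96  99  99  96  98  97  98  96  99  95  96  97  97
   97  96]
 [ 97  98  99  97  96  99  92  93  93  95  92  92  92  92  95  95 100  94
   96  97]
 [ 98  96 100  96  96  81  68  59  56  58  52  50  54  51  62  89  97  96
   97  99]
 [ 97  99  98  97  93  65  42  38  39  39  40  34  31  38  47  88  93  96
   96  96]
 [ 97  96  95  96  95  61  41  31  32  36  37  33  35  35  49  87 101 101
   97  98]
 [ 98  97  99  97  93  63  41  32  37  32  37  35  35  37  54  86  96  96
   98  94]
 [ 98  97  97  95  94  60  44  39  34  27  36  33  38  35  49  80  92  98
   97  98]
 [ 97  98 101  99  93  61  40  34  38  33  31  32  36  39  53  79  94  98
   99 102]
 [ 97  98  97  94  92  63  38  30  29  33  33  34  37  41  54  84  95  96
   95  95]
 [ 96  96  99  98  74  56  46  39  37  40  37  38  37  38  56  82  94 101
   99  97]
 [ 98  97  97  95  74  61  56  43  44  41  44  46  42  50  68  84  95  98
   98 100]
 [ 98  97  96  94  95  89  89  84  84  92  94  88  90  88  93  96  97  99
   97  98]
 [ 97 101  99  96  95  98  97  96  98  93  99  97  96  97  98  99  98  98
   97 
[... 1312 characters left out ...]
 47  59  47  34  43  46]
 [101  73  46  51  55  53  54  72  79  54  32  28  31  37  43  35  44  55]
 [105 105 102  99  84  57  59  79  78  55  42  36  44  61  49  42  46  62]
 [109 111 107 108 103  79  78  81  63  50  42  45  46  63  44  41  43  63]
 [110 108 108 110 104  79  77  86  65  59  58  63  54  57  53  46  48  50]
 [110 108 110 107 105  80  76  85  96  99  98 101  99  99  99  86  63  54]
 [111 111 110 108 107  81  78  98 106 107 110 108 108 109 108 106 101  98]
 [108 109 111 108 107 106 103 106 111 110 109 106 108 109 107 112 107 109]
 [108 109 109 109 109 110 111 110 111 106 108 106 110 110 112 108 111 108]
 [106 110 110 110 110 109 111 111 112 108 108 110 109 108 110 106 110 111]]
```

The refined square centre, with its shadow excluded, is at about (268.05,247.15), so the aim error is about 3.6–4.2 mm. I'll regrasp, loosen, turn the arm back about 1.25° and retighten, watching the drift.

```bash
python3 -m inch '[[[13.1,27,0],[0,0,0]],[[13.1,27,0],[0,0,0]],[[13.1,27,0],[0,0,0]],[[13.1,27,0],[0,0,0]],[[13.1,27,0],[0,0,0]],[[13.1,27,0],[0,0,0]],[[13.1,27,0],[0,0,0]],[[13.1,27,0],[0,0,0]],[[13.1,27,0],[0,0,0]],[[13.1,27,0],[0,0,0]]]'
python3 -m inch '[[[0,0,10],[0,0,0]],[[0,0,10],[0,0,0]],[[0,0,10],[0,0,0]],[[0,0,10],[0,0,0]],[[0,0,10],[0,0,0]],[[0,0,10],[0,0,0]],[[0,0,10],[0,0,0]],[[0,0,10],[0,0,0]],[[0,0,0],[0,0,0]],[[0,0,0],[0,0,0]]]'
python3 - <<'E'
from h import *
s,p,R=st();print(p,yaw(R),plan([.4912,.0072,.075],-115.9,5))
E
```

```text
time: 24.5
position: [0.4908, 0.0035, 0.1957]
tool_rot: [-3.06, 0.711, -0.001]
ft_force: [0.1, -0.6, -0.1]
grip_width: 0.696
time: 25.5
position: [0.4909, 0.0051, 0.1151]
tool_rot: [3.06, -0.711, -0.0]
ft_force: [0.4, -0.2, 0.6]
grip_width: 0.699
[0.49086454 0.00510895 0.11514467] -116.14811785811386 (array([-0.1, -0.4,  8. ]), np.float64(-0.05), 'tilt', array([-2.e-04, -2.e-04, -1.e+00]))
```

```bash
python3 -m inch '[[[-0.1,-0.4,8],[0,0,0]],[[-0.1,-0.4,8],[0,0,0]],[[-0.1,-0.4,8],[0,0,0]],[[-0.1,-0.4,8],[0,0,0]],[[-0.1,-0.4,8],[0,0,0]],[[0,0,0],[0,0,0]],[[0,0,0],[0,0,0]],[[0,0,0],[0,0,0]],[[0,0,0],[0,0,0]],[[0,0,0],[0,0,0]]]'
python3 -m inch '[[[0,0,0],[0,0,0]],[[0,0,0],[0,0,0]],[[0,0,0],[0,0,0]],[[0,0,0],[0,0,0]],[[0,0,0],[0,0,0]],[[0,0,0],[0,0,0]],[[0,0,0],[0,0,0]],[[0,0,0],[0,0,-3]],[[0,0,0],[0,0,-6]],[[0,0,0],[0,0,-6]]]' 1 50
cat > w.py <<'E'
from h import *
s,p,R=st();v=np.array([.5919,-.0225])-p[:2];a=np.degrees(np.arctan2(v[1],v[0]))
print(p.round(4),'toolyaw',yaw(R).round(1),s['torque'].round(2),s['ft_force'].round(1),'armyaw',a.round(2),'r',np.linalg.norm(v).round(4))
b=np.radians(-15.2);K=np.array([.5919-.105*np.cos(b),-.0225-.105*np.sin(b)]);print('to target in tool mm',(R.T@np.array([*(K-p[:2]),0])*1e3).round(1))
E
python3 w.py
python3 -m inch '[[[0,0,0],[0,0,-6]],[[0,0,0],[0,0,-6]],[[0,0,0],[0,0,-6]],[[0,0,0],[0,0,-6]],[[0,0,0],[0,0,-6]],[[0,0,0],[0,0,-6]],[[0,0,0],[0,0,-6]],[[0,0,0],[0,0,-6]],[[0,0,0],[0,0,-6]],[[0,0,0],[0,0,-6]]]'
python3 w.py
```

```text
time: 26.5
position: [0.4916, 0.0073, 0.0756]
tool_rot: [-3.06, 0.71, -0.001]
ft_force: [0.2, -0.2, -0.4]
grip_width: 0.699
time: 27.5
position: [0.4914, 0.0073, 0.0752]
tool_rot: [-3.127, 0.299, -0.0]
ft_force: [0.5, 0.6, -0.9]
grip_width: 0.146
[0.4914 0.0073 0.0752] toolyaw -100.9 [ 0.07  0.09 -0.31] [ 0.5  0.6 -0.9] armyaw -16.52 r 0.1048
to target in tool mm [-0.4  2.4 -0. ]
time: 28.5
position: [0.491, 0.0084, 0.0752]
tool_rot: [-2.856, -1.304, -0.0]
ft_force: [-0.5, 3.1, 0.9]
grip_width: 0.149
[0.491  0.0084 0.0752] toolyaw -40.9 [ 0.51  0.31 -0.31] [-0.5  3.1  0.9] armyaw -17.02 r 0.1056
to target in tool mm [-2.8  1.9 -0. ]
```

```bash
python3 -m inch '[[[0,0,0],[0,0,-6]],[[0,0,0],[0,0,-6]],[[0,0,0],[0,0,-6]],[[0,0,0],[0,0,-6]],[[0,0,0],[0,0,-6]],[[0,0,0],[0,0,-6]],[[-1.5,0,0],[0,0,0]],[[-1.5,0,0],[0,0,0]],[[-1.3,0,0],[0,0,0]],[[0,0,0],[0,0,0]]]'
python3 w.py
python3 -m inch '[[[0,0,0],[0,0,6]],[[0,0,0],[0,0,6]],[[0,0,0],[0,0,6]],[[0,0,0],[0,0,6]],[[0,0,0],[0,0,6]],[[0,0,0],[0,0,6]],[[0,0,0],[0,0,6]],[[0,0,0],[0,0,0]],[[0,0,0],[0,0,0]],[[0,0,0],[0,0,0]]]'
python3 w.py
```

```text
time: 29.5
position: [0.4893, 0.0053, 0.0751]
tool_rot: [-2.316, -2.116, 0.001]
ft_force: [-5.0, 5.7, 3.5]
grip_width: 0.156
[0.4893 0.0053 0.0751] toolyaw -5.2 [1.13 1.2  0.15] [-5.   5.7  3.5] armyaw -15.16 r 0.1062
to target in tool mm [-0.1  1.2 -0. ]
time: 30.5
position: [0.4902, 0.005, 0.0751]
tool_rot: [-2.922, -1.146, 0.001]
ft_force: [-3.0, 4.8, 2.1]
grip_width: 0.15
[0.4902 0.005  0.0751] toolyaw -47.2 [0.95 0.7  0.11] [-3.   4.8  2.1] armyaw -15.11 r 0.1053
to target in tool mm [ 0.3  0.2 -0. ]
```

```bash
python3 -m inch '[[[-0.4,0.4,0],[0,0,4]],[[0,0,0],[0,0,4]],[[0,0,0],[0,0,4]],[[0,0,0],[0,0,4]],[[0,0,0],[0,0,4]],[[0,0,0],[0,0,4]],[[0,0,0],[0,0,4]],[[0,0,0],[0,0,4]],[[0,0,0],[0,0,0]],[[0,0,0],[0,0,0]]]'
python3 w.py
```

```text
time: 31.5
position: [0.4906, 0.0042, 0.0752]
tool_rot: [-3.125, -0.3, 0.001]
ft_force: [-1.9, 4.9, 1.9]
grip_width: 0.148
[0.4906 0.0042 0.0752] toolyaw -79.0 [1.21 0.57 0.16] [-1.9  4.9  1.9] armyaw -14.77 r 0.1048
to target in tool mm [ 0.2 -0.8  0. ]
```

```bash
python3 -m inch '[[[0,0,0],[0,0,3]],[[0,0,0],[0,0,3]],[[0,0,0],[0,0,3]],[[0,0,0],[0,0,3]],[[0,0,0],[0,0,3]],[[0,0,0],[0,0,3]],[[0,0,0],[0,0,3]],[[0,0,0],[0,0,3]],[[0,0,0],[0,0,3]],[[0,0,0],[0,0,0]]]'
python3 w.py
python3 -m inch '[[[0,0,0],[0,0,1]],[[0,0,0],[0,0,1]],[[0,0,0],[0,0,1]],[[0,0,0],[0,0,1]],[[0,0,0],[0,0,1]],[[0,0,0],[0,0,1]],[[0,0,0],[0,0,1]],[[0,0,0],[0,0,1]],[[0,0,0],[0,0,1]],[[0,0,0],[0,0,0]]]'
python3 w.py
```

```text
time: 32.5
position: [0.4906, 0.0036, 0.0752]
tool_rot: [-3.11, 0.439, 0.001]
ft_force: [-2.9, 5.1, 0.9]
grip_width: 0.15
[0.4906 0.0036 0.0752] toolyaw -106.1 [1.08 0.65 0.28] [-2.9  5.1  0.9] armyaw -14.46 r 0.1046
to target in tool mm [-0.4 -1.3  0. ]
time: 33.5
position: [0.4906, 0.0037, 0.0752]
tool_rot: [-3.068, 0.676, 0.001]
ft_force: [-3.0, 4.1, 1.3]
grip_width: 0.162
[0.4906 0.0037 0.0752] toolyaw -114.8 [1.09 0.67 1.1 ] [-3.   4.1  1.3] armyaw -14.47 r 0.1046
to target in tool mm [-0.6 -1.2  0. ]
```

```bash
python3 -m inch '[[[0,0,0],[0,0,0]],[[0,0,0],[0,0,0]],[[0,0,0],[0,0,0]],[[0,0,0],[0,0,0]],[[0,0,-5],[0,0,0]],[[0,0,-15],[0,0,0]],[[0,0,-25],[0,0,0]],[[0,0,-25],[0,0,0]],[[0,0,-25],[0,0,0]],[[0,0,-25],[0,0,0]]]' 0.3
python3 -m inch '[[[-13.1,-27,0],[0,0,0]],[[-13.1,-27,0],[0,0,0]],[[-13.1,-27,0],[0,0,0]],[[-13.1,-27,0],[0,0,0]],[[-13.1,-27,0],[0,0,0]],[[-13.1,-27,0],[0,0,0]],[[-13.1,-27,0],[0,0,0]],[[-13.1,-27,0],[0,0,0]],[[-13.1,-27,0],[0,0,0]],[[-13.1,-27,0],[0,0,0]]]'
python3 - <<'E'
from m import *
t=grab('top','top7');sd=grab('side','side7');meas('top6');meas('top7')
g=cv2.cvtColor(t['image'],cv2.COLOR_RGB2GRAY);print(g[231:239,266:278])
c=t['image'][170:256,230:330];f=cv2.resize(cv2.convertScaleAbs(c,alpha=2),None,fx=6,fy=6,interpolation=cv2.INTER_CUBIC)
cv2.imwrite('pics/c7.png',cv2.cvtColor(f,cv2.COLOR_RGB2BGR))
pv=np.array([.5919,-.0225]);sq=ray(t,268.05,247.15,.034)[:2];print('sq yaw',np.degrees(np.arctan2(*(pv-sq)[::-1])))
E
```

```text
time: 34.5
position: [0.491, 0.0018, 0.1967]
tool_rot: [-3.066, 0.685, -0.001]
ft_force: [1.1, 0.1, 0.6]
grip_width: 0.692
time: 35.5
position: [0.4873, 0.3033, 0.1957]
tool_rot: [-3.066, 0.685, -0.001]
ft_force: [0.2, -0.2, -0.8]
grip_width: 0.699
top6 line yaw -16.450983 tail mid->pv -15.907640021426518 sq->pv -15.328269978303291 sq off mm -2.8850377125886943 pv off mm 0.6209819705854904
top7 line yaw -14.085059 tail mid->pv -14.036084824468665 sq->pv -15.328269978303291 sq off mm 3.9300949834465193 pv off mm 0.047842293977344214
[[ 53  52  57  37  27  34  40  55  43  46  34  21]
 [100  99  85  58  44  41  59  76  59  41  37  36]
 [107 106 107  99  71  57  67  77  61  44  42  58]
 [111 108 108 108 102  78  80  81  64  57  56  55]
 [110 108 109 108 103  84  85  88 102 104 103 101]
 [109 111 109 107 107  82  69  89 105 110 111 111]
 [109 109 112 110 108 105 103 105 108 109 112 109]
 [108 108 108 109 111 110 108 111 110 111 106 111]]
sq yaw -15.033523379470063
```

View pics/c7.png

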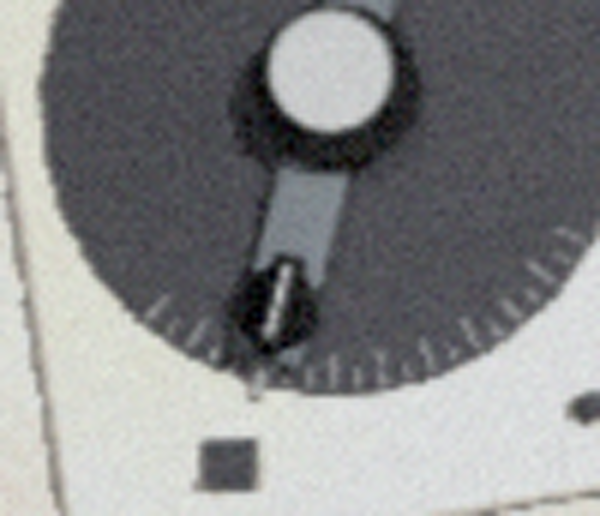

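The arm is now slightly on the other side of the square. I'll do a sharper check with the bright pointer ridge, which excludes its shadow: top6 is at about (271.5,231.5) and top7 at about (273.0,232.5).

```bash
python3 - <<'E'
from m import *
d=load('top7')
for pv in([.5919,-.0225],[.593,-.0215]):
  pv=np.array(pv);sq=ray(d,268.05,247.15,.034)[:2]
  for n,u,v in(('top6',271.5,231.5),('top7',273.0,232.5)):
    t=ray(d,u,v,.032)[:2];e=(pv-t)/np.linalg.norm(pv-t);print(n,pv,'yaw',np.degrees(np.arctan2(e[1],e[0])).round(2),'sq off mm',(1e3*(np.array([-e[1],e[0]])@(sq-t))).round(2))
# side view: square top face & arm
s=load('side7');g=cv2.cvtColor(s['image'],cv2.COLOR_RGB2GRAY)
print(np.round(proj(s,[*sq,.034]),2),np.round(proj(d,[.5919,-.0225,.024]),2));print(g[228:246,220:242])
# dial centre from dark-hull in clean top6
t=load('top6');h=cv2.cvtColor(t['image'],cv2.COLOR_RGB2GRAY);m=(h<75).astype(np.uint8);m[:145]=0;m[236:]=0;m[:,:230]=0;m[:,:]*=1;m[:,340:]=0
n,l,S,c=cv2.connectedComponentsWithStats(m);i=1+S[1:,4].argmax();p=[]
for y in range(165,222,3):
    x=np.where(l[y]==i)[0];p+=[ray(t,x[0]-.5,y,.024)[:2],ray(t,x[-1]+.5,y,.024)[:2]]
A=np.array(p);q=np.linalg.lstsq(np.c_[2*A,np.ones(len(A))],(A**2).sum(1),rcond=None)[0];print('dial centre',q[:2],np.sqrt(q[2]+q[:2]@q[:2]))
E
```

```text
top6 [ 0.5919 -0.0225] yaw -16.2 sq off mm -3.67
top7 [ 0.5919 -0.0225] yaw -14.17 sq off mm 2.69
top6 [ 0.593  -0.0215] yaw -15.67 sq off mm -3.25
top7 [ 0.593  -0.0215] yaw -13.66 sq off mm 3.08
[230.63 234.62] [285.42 186.46]
[[135 136 136 136 135 133 136 135 134 134 135 134 132 135 134 134 134 135
  134 129  60  57]
 [134 135 137 136 135 135 138 137 134 134 133 133 134 134 134 135 133 133
  131 132 128  57]
 [139 138 137 135 134 134 133 135 133 111 139 134 134 135 135 134 134 134
  132 130 129 129]
 [138 136 136 136 135 137 136 134 100  71  79  99 135 133 134 134 134 131
  132 130 130 130]
 [134 135 133 134 136 135 109  90  66  67  65  68  89 119 133 134 134 133
  131 131 132 133]
 [134 134 134 135 132 102  70  67  66  65  64  64  67  71  87 117 134 135
  133 134 134 134]
 [135 134 134 134 101  69  64  65  66  66  66  64  65  63  66  72 103 134
  134 134 133 134]
 [135 138 137  81  67  64  66  66  65  64  65  66  66  66  65  58  71 134
  133 134 135 132]
 [137 133 138  53  54  68  66  68  65  68  63  65  63  68  53  52  58 134
  133 136 135 134]
 [137 136 135  53  48  52  55  66 
[... 160 characters left out ...]
6  95  59  50  54  51  51  54  51  54  56  52  51  49  51  70 133
  134 135 135 133]
 [135 139 132  68  52  51  49  54  51  51  49  52  50  51  53  78 114 134
  133 136 135 134]
 [138 137 135 116 114  60  50  50  50  51  55  53  53  53  79 133 132 134
  135 132 137 133]
 [136 136 136 133 135 131  61  54  50  51  50  51  80 113 115 135 134 134
  135 134 136 135]
 [137 137 137 136 136 137 131 132  68  56  55  80 113 132 133 135 134 135
  136 134 132 134]
 [139 138 136 139 136 136 136 136 131 114  94 118 132 136 136 138 134 136
  133 134 133 135]
 [136 137 135 137 135 137 135 137 135 136 136 135 137 136 136 137 136 134
  137 134 134 134]]
dial centre [ 0.59165213 -0.02182475] 0.1396429157771639
```

The two methods agree that the aim is about 2.7–3.1 mm off on the other side. That's within tolerance, but there's time for one more trim to centre it, with a TCP yaw target of −15.3°.

```bash
sed -i 's/-15.2/-15.3/' w.py
python3 -m inch '[[[13.1,27,0],[0,0,0]],[[13.1,27,0],[0,0,0]],[[13.1,27,0],[0,0,0]],[[13.1,27,0],[0,0,0]],[[13.1,27,0],[0,0,0]],[[13.1,27,0],[0,0,0]],[[13.1,27,0],[0,0,0]],[[13.1,27,0],[0,0,0]],[[13.1,27,0],[0,0,0]],[[13.1,27,0],[0,0,0]]]' >/dev/null
python3 -m inch '[[[0,0,10],[0,0,0]],[[0,0,10],[0,0,0]],[[0,0,10],[0,0,0]],[[0,0,10],[0,0,0]],[[0,0,10],[0,0,0]],[[0,0,10],[0,0,0]],[[0,0,10],[0,0,0]],[[0,0,10],[0,0,0]],[[0,0,0],[0,0,0]],[[0,0,0],[0,0,0]]]'
python3 - <<'E'
from h import *
s,p,R=st();print(p,yaw(R),plan([.4906,.0037,.075],-115.2,5))
E
```

```text
time: 37.6
position: [0.4909, 0.0023, 0.1151]
tool_rot: [3.066, -0.684, -0.0]
ft_force: [-0.9, 0.1, -0.0]
grip_width: 0.702
[0.49086814 0.00231588 0.11512817] -115.14284036092502 (array([-0.2, -0.2,  8. ]), np.float64(0.011), 'tilt', array([-2.e-04, -2.e-04, -1.e+00]))
```

```bash
python3 -m inch '[[[-0.2,-0.2,8],[0,0,0]],[[-0.2,-0.2,8],[0,0,0]],[[-0.2,-0.2,8],[0,0,0]],[[-0.2,-0.2,8],[0,0,0]],[[-0.2,-0.2,8],[0,0,0]],[[0,0,0],[0,0,0]],[[0,0,0],[0,0,0]],[[0,0,0],[0,0,0]],[[0,0,0],[0,0,0]],[[0,0,0],[0,0,0]]]' >/dev/null
python3 -m inch '[[[0,0,0],[0,0,0]],[[0,0,0],[0,0,0]],[[0,0,0],[0,0,0]],[[0,0,0],[0,0,0]],[[0,0,0],[0,0,0]],[[0,0,0],[0,0,0]],[[0,0,0],[0,0,0]],[[0,0,0],[0,0,-3]],[[0,0,0],[0,0,-6]],[[0,0,0],[0,0,-6]]]' 1 50
python3 w.py
python3 -m inch '[[[0,0,0],[0,0,-6]],[[0,0,0],[0,0,-6]],[[0,0,0],[0,0,-6]],[[0,0,0],[0,0,-6]],[[0,0,0],[0,0,-6]],[[0,0,0],[0,0,-6]],[[0,0,0],[0,0,-6]],[[0,0,0],[0,0,-6]],[[0,0,0],[0,0,-6]],[[0,0,0],[0,0,-6]]]' >/dev/null
python3 -m inch '[[[0,0,0],[0,0,-6]],[[0,0,0],[0,0,-6]],[[0,0,0],[0,0,-6]],[[0,0,0],[0,0,-6]],[[0,0,0],[0,0,-6]],[[0,0,0],[0,0,-6]],[[0,0,0],[0,0,0]],[[0,0,0],[0,0,0]],[[0,0,0],[0,0,0]],[[0,0,0],[0,0,0]]]'
python3 w.py
```

```text
time: 39.6
position: [0.4907, 0.0038, 0.0752]
tool_rot: [-3.129, 0.272, -0.001]
ft_force: [1.1, 1.2, -1.8]
grip_width: 0.147
[0.4907 0.0038 0.0752] toolyaw -99.9 [ 0.05 -0.09 -0.3 ] [ 1.1  1.2 -1.8] armyaw -14.57 r 0.1046
to target in tool mm [-0.3 -1.4  0. ]
time: 41.6
position: [0.4891, 0.0044, 0.0751]
tool_rot: [-2.301, -2.135, 0.002]
ft_force: [-5.2, 2.3, 4.6]
grip_width: 0.147
[0.4891 0.0044 0.0751] toolyaw -4.3 [ 0.37  1.15 -0.07] [-5.2  2.3  4.6] armyaw -14.64 r 0.1063
to target in tool mm [ 1.   1.5 -0. ]
```

Now I'll shift +1.0 in tool x and +1.0 in tool y, then tighten.

```bash
python3 -m inch '[[[0.5,0.5,0],[0,0,0]],[[0.5,0.5,0],[0,0,0]],[[0,0,0],[0,0,0]],[[0,0,0],[0,0,6]],[[0,0,0],[0,0,6]],[[0,0,0],[0,0,6]],[[0,0,0],[0,0,6]],[[0,0,0],[0,0,6]],[[0,0,0],[0,0,6]],[[0,0,0],[0,0,6]]]'
python3 w.py
```

```text
time: 42.6
position: [0.4902, 0.0043, 0.0751]
tool_rot: [-2.917, -1.165, 0.005]
ft_force: [-5.0, -0.7, 3.5]
grip_width: 0.148
[0.4902 0.0043 0.0751] toolyaw -46.5 [-0.21  1.22  0.39] [-5.  -0.7  3.5] armyaw -14.78 r 0.1052
to target in tool mm [ 0.9 -0.3 -0. ]
```

```bash
python3 -m inch '[[[0.6,-0.3,0],[0,0,0]],[[0.6,-0.3,0],[0,0,0]],[[0,0,0],[0,0,4]],[[0,0,0],[0,0,4]],[[0,0,0],[0,0,4]],[[0,0,0],[0,0,4]],[[0,0,0],[0,0,4]],[[0,0,0],[0,0,4]],[[0,0,0],[0,0,4]],[[0,0,0],[0,0,4]]]'
python3 w.py
```

```text
time: 43.6
position: [0.4906, 0.0037, 0.0751]
tool_rot: [3.123, 0.318, -0.005]
ft_force: [-5.1, -4.1, 4.6]
grip_width: 0.149
[0.4906 0.0037 0.0751] toolyaw -78.4 [-0.96  1.39  0.35] [-5.1 -4.1  4.6] armyaw -14.52 r 0.1046
to target in tool mm [ 0.3 -1.5 -0. ]
```

```bash
python3 -m inch '[[[0,0,0],[0,0,-6]],[[0,0,0],[0,0,-6]],[[0,0,0],[0,0,-6]],[[0,0,0],[0,0,-6]],[[0,0,0],[0,0,-6]],[[0,0,0],[0,0,-6]],[[0,0,0],[0,0,-6]],[[0.8,-0.6,0],[0,0,0]],[[0.8,-0.6,0],[0,0,0]],[[0,0,0],[0,0,0]]]'
python3 w.py
```

```text
time: 44.6
position: [0.4901, 0.0047, 0.0751]
tool_rot: [2.802, 1.417, -0.008]
ft_force: [-6.4, -4.9, 6.4]
grip_width: 0.144
[0.4901 0.0047 0.0751] toolyaw -36.3 [-1.4   1.67 -0.14] [-6.4 -4.9  6.4] armyaw -14.97 r 0.1054
to target in tool mm [ 0.7  0.2 -0. ]
```

```bash
python3 -m inch '[[[0.8,-0.6,0],[0,0,0]],[[0.8,-0.6,0],[0,0,0]],[[0,0,0],[0,0,0]],[[0,0,0],[0,0,6]],[[0,0,0],[0,0,6]],[[0,0,0],[0,0,6]],[[0,0,0],[0,0,6]],[[0,0,0],[0,0,6]],[[0,0,0],[0,0,6]],[[0,0,0],[0,0,0]]]'
python3 w.py
```

```text
time: 45.6
position: [0.491, 0.0055, 0.0751]
tool_rot: [3.1, 0.479, -0.005]
ft_force: [-4.4, -8.3, 4.0]
grip_width: 0.149
[0.491  0.0055 0.0751] toolyaw -72.4 [-1.93  1.16  0.22] [-4.4 -8.3  4. ] armyaw -15.5 r 0.1047
to target in tool mm [-0.4  0.2  0. ]
```

Good, it's at −15.5°. Tightening fully.

```bash
python3 -m inch '[[[0,0,0],[0,0,3.5]],[[0,0,0],[0,0,3.5]],[[0,0,0],[0,0,3.5]],[[0,0,0],[0,0,3.5]],[[0,0,0],[0,0,3.5]],[[0,0,0],[0,0,3.5]],[[0,0,0],[0,0,3.5]],[[0,0,0],[0,0,3.5]],[[0,0,0],[0,0,3]],[[0,0,0],[0,0,3]]]'
python3 w.py
```

```text
time: 46.6
position: [0.491, 0.0046, 0.0751]
tool_rot: [3.102, -0.448, -0.002]
ft_force: [-5.0, -9.5, 4.7]
grip_width: 0.156
[0.491  0.0046 0.0751] toolyaw -106.4 [-2.39  1.18  0.41] [-5.  -9.5  4.7] armyaw -15.04 r 0.1045
to target in tool mm [-0.5 -0.5 -0. ]
```

```bash
python3 -m inch '[[[0,0,0],[0,0,1]],[[0,0,0],[0,0,1]],[[0,0,0],[0,0,1]],[[0,0,0],[0,0,1]],[[0,0,0],[0,0,1]],[[0,0,0],[0,0,1]],[[0,0,0],[0,0,1]],[[0,0,0],[0,0,1]],[[0,0,0],[0,0,1]],[[0,0,0],[0,0,0]]]'
python3 w.py
```

```text
time: 47.6
position: [0.4911, 0.0048, 0.0751]
tool_rot: [3.059, -0.682, -0.0]
ft_force: [-4.1, -9.5, 4.3]
grip_width: 0.16
[0.4911 0.0048 0.0751] toolyaw -115.1 [-2.29  1.21  1.17] [-4.1 -9.5  4.3] armyaw -15.12 r 0.1045
to target in tool mm [-0.6 -0.2 -0. ]
```

The hard stop is felt at 1.17 N m and the arm yaw is −15.1°, which is on target. I'm releasing and checking.

```bash
python3 -m inch '[[[0,0,0],[0,0,0]],[[0,0,0],[0,0,0]],[[0,0,0],[0,0,0]],[[0,0,0],[0,0,0]],[[0,0,-5],[0,0,0]],[[0,0,-15],[0,0,0]],[[0,0,-25],[0,0,0]],[[0,0,-25],[0,0,0]],[[0,0,-25],[0,0,0]],[[0,0,-25],[0,0,0]]]' 0.3
python3 -m inch '[[[-13.1,-27,0],[0,0,0]],[[-13.1,-27,0],[0,0,0]],[[-13.1,-27,0],[0,0,0]],[[-13.1,-27,0],[0,0,0]],[[-13.1,-27,0],[0,0,0]],[[-13.1,-27,0],[0,0,0]],[[-13.1,-27,0],[0,0,0]],[[-13.1,-27,0],[0,0,0]],[[-13.1,-27,0],[0,0,0]],[[-13.1,-27,0],[0,0,0]]]'
python3 - <<'E'
from m import *
t=grab('top','top8');meas('top6');meas('top7');meas('top8')
g=cv2.cvtColor(t['image'],cv2.COLOR_RGB2GRAY);print(g[229:239,266:278])
f=cv2.resize(cv2.convertScaleAbs(t['image'][130:270,215:360],alpha=2),None,fx=4.28,fy=4.28,interpolation=cv2.INTER_CUBIC)
cv2.imwrite('pics/c8.png',cv2.cvtColor(f,cv2.COLOR_RGB2BGR))
E
```

```text
time: 48.6
position: [0.4919, 0.0103, 0.1968]
tool_rot: [-3.066, 0.683, -0.001]
ft_force: [0.2, 0.4, 0.3]
grip_width: 0.699
time: 49.6
position: [0.4877, 0.3117, 0.1957]
tool_rot: [-3.066, 0.683, -0.0]
ft_force: [-0.2, -0.7, 0.3]
grip_width: 0.698
top6 line yaw -16.450983 tail mid->pv -15.907640021426518 sq->pv -15.328269978303291 sq off mm -2.8850377125886943 pv off mm 0.6209819705854904
top7 line yaw -14.085059 tail mid->pv -14.036084824468665 sq->pv -15.328269978303291 sq off mm 3.9300949834465193 pv off mm 0.047842293977344214
top8 line yaw -14.197787 tail mid->pv -14.24970827030086 sq->pv -15.328269978303291 sq off mm 3.4018694790876123 pv off mm -0.1284121401821445
[[ 44  27  21  29  27  22  22  22  20  25  43  58]
 [ 32  22  26  35  19  26  38  40  31  32  43  48]
 [ 50  51  52  41  32  35  40  53  43  45  35  33]
 [101  98  85  56  42  45  65  77  56  44  35  38]
 [106 105 104 101  74  52  65  77  58  41  45  54]
 [110 108 110 104 101  81  84  77  60  61  50  54]
 [107 109 110 108 104  81  84  90 101 103 101  99]
 [110 111 107 108 108  84  71  91 105 110 109 109]
 [108 113 111 107 107 104 102 103 107 109 110 109]
 [107 109 110 109 108 108 103 111 108 108 108 107]]
```

View pics/c8.png

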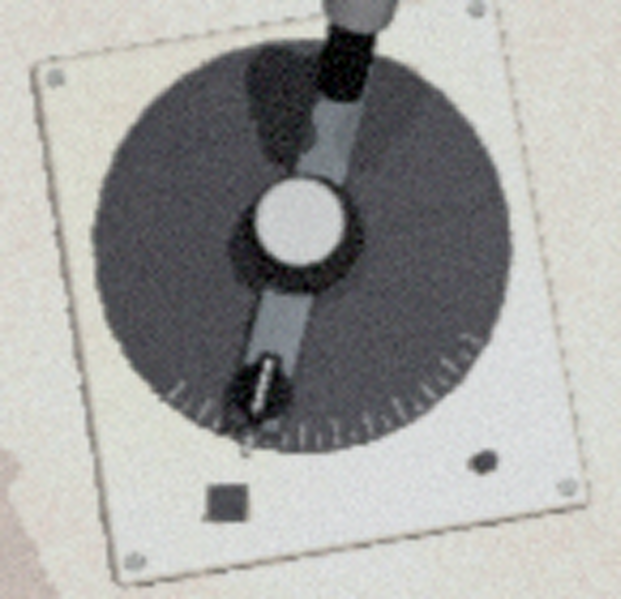

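```bash
python3 -c "
from h import *
close_job()"
```

```text
the job is handed in; nothing more can be done
```

I loosened the knob about 110° and swung the lamp arm until its pointer aimed at the square marker. I then tightened the knob to its hard stop, let go and moved the gripper clear. The job was handed in at about 50 s of the 67 s allowed.

**Tightness:** the wrist moment jumped from about 0.35 to 1.17 N m at the hard stop. I could not measure the pad force itself.

**Aim:** in the last top picture the marker's centre is about 2.5–3.4 mm off the arm's centre line, against a limit of 5 mm. The low end comes from excluding the marker's shadow, the high end from leaving it in.

**Disagreement:** I retrimmed the arm twice.
- **First retrim:** it moved the aim from about 3.6 mm off on one side to about 2.9 mm off on the other.
- **Second retrim:** it gained only about 0.5 mm. The gripper's position suggested the arm was on target (−15.1°), but the picture showed −14.2°, so the pads had slipped or flexed on the bar. I accepted this rather than run a third cycle against the clock.

**Other things:** the dish looked unmoved in the last picture. I did not measure the well plate, bottle or slide box, but the gripper never went near them.

I viewed 10 pictures, the full budget.

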